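# Put the unopened vials back in their drug bins

## Robot

A 6-joint arm with a two-finger parallel gripper is mounted at the origin on the work surface. World frame = base frame: x ahead of the robot, y to its left, z up, the work surface at z = 0. Lengths are in m, angles in rad, forces in N, time in s.
With the tool pointing down it reaches from about 0.35 to 0.725 m from the base axis. Payload 6 kg.
Tool frame: the origin (TCP) lies midway between the tips of the shut fingers; the grasp point (between the pads) lies 19 mm behind it; z points along the fingers, y is the line along which they close (so a half turn about z gives the same grasp; the last joint's range is limited). The gripper opens to 85 mm and grips with 20 to 120 N. Pads are 22 mm wide; open, the fingers measure 114 mm over their backs; the gripper's body (76 mm by 85 mm) begins 54 mm behind the grasp point. The pads swing forward as they close: fully open they stand 13 mm farther back than shut.
Start: joints at [1.528, 0.04, 0.085, 0, -1.615, -0.334], TCP at [0.221, 0.558, 0.231] pointing down, gripper open.
Joint ranges: [-2.56, 2.56], [-1.29, 2.01], [-1.08, 1.49], [-3.29, 1.98], [-2.81, -0.18], [-2.99, 2.99]. Speed limits (rad/s): [2.57, 2.57, 3.01, 3.14, 3.14, 3.14].

## Interface

Orientations are given as a unit quaternion [w, x, y, z].
In Python, from bench import ctrl, get_image, calibration, job, spot_in gives the robot as it stands.
- The arm moves only by the tool send_rows, never from a script. Its argument "commands" is a list that holds one entry, the list of rows, each a list of 7 numbers: the opening, from 0 (shut) to 1 (fully open), then the shift along the tool's x, y, z in m, then the turn, a rotation vector about the tool's x, y, z in degrees. A call has 1 to 20 rows; each row is the pose to reach, as a shift and turn from the pose commanded when the call began, along the tool's axes at that moment; what a row does not reach only later rows make up. A row lasts 1/10 s, in which the tool goes at most 50 mm and 8.59 degrees, less where a joint would pass 70% of its speed; a pose out of reach is approached as far as the arm can. A call with a gripper value outside its range is refused whole. The fingers move at their own pace and stop on an object; the grip force is fixed at half the most. Time passes only in rows, so rows that repeat a pose let the fingers close. It gives the time, the measured TCP pose, the force, the opening and the grip force at its end, in the units of the state.
- ctrl.state(): the state, without advancing time (a new reading comes with each control period).
- get_image(name): name is "scene" or "top"; returns the picture (400x640x3 uint8, red, green, blue); there is no depth.
- calibration(name): a dict with "K" (3x3 intrinsics, pixels), "xyz" and "attitude" of the camera in the world. Camera axes: x right, y up, looking along -z (the intrinsics and any distortion apply to the point x, -y, -z); pixel columns grow to the right and rows downward; lengths in m; the calibration is good to about 2 mm. A picture is of the moment at which its call begins. calibration takes no time and is no camera call.
- job.job_done(): hands the job in; it is judged then, once.
Trained networks look in the newest picture that a camera, given by its name, has taken for a name from the list of things; names that differ only in an ending like _2 or _b are one class to them, and where a whole thing is asked for, a point or a joint stands for the part that bears it (a point fixed in the world has none). Each returns a list of dicts, best first, with "score" (0 to 1); they miss things now and then, are a little off and sometimes report something else, mostly with a low value. They report only what shows in the picture. A call takes as long as a camera call. They do not tell look-alikes from the thing itself.
- spot_in(camera, thing): "box" ([left, top, right, bottom] in pixels, round what is visible of it).
The state is a dict: "t": time; "joint_positions": joint angles; "joint_vel": joint speeds; "tau": joint torques, N m; "ee_pos": TCP position; "tool_rot": TCP orientation; "ft_force": force on the tool from outside, world axes, zero at the start; "ft_torque": the same for the moment, N m; "width": opening from 0.0 (shut) to 1.0 (fully open); "grasp_force": force on a finger pad.
Only numpy, scipy, OpenCV 4.12 (cv2) and the standard library are available. Lean on these libraries where they do the work, as an engineer would, in place of code of your own. Each camera call takes 0.05 s, during which the arm holds its last target. There are 200 camera calls.

## Task

Put the four unopened vials back into stock: stand each one upright on the floor of the empty front pocket of the bin whose label has the colour of its flip-off cap, and set it down gently, without dropping it, as it is glass. Leave the two opened vials (bare grey stopper, no coloured cap) standing where they are; they are still in use.

Things in the scene. Friction and masses are not known exactly. Their poses are not given: they have to be found in the camera images.
- vial_red: Unopened injection vial with a red flip-off cap: clear glass, white label with a red band. Body diameter 30 mm and straight from the base up to 50 mm, then a shoulder to a closure 22 mm wide (cap 23 mm); 76 mm tall in all, about 70 g, loose, standing on the counter. Origin: centre of its underside; z points up through the cap.
- vial_yellow: Unopened injection vial with a yellow flip-off cap: amber glass, white label with a yellow band. Body diameter 30 mm and straight from the base up to 50 mm, then a shoulder to a closure 22 mm wide (cap 23 mm); 76 mm tall in all, about 70 g, loose, standing on the counter. Origin: centre of its underside; z points up through the cap.
- vial_green: Unopened injection vial with a green flip-off cap: clear glass, white label with a green band. Body diameter 40 mm and straight from the base up to 50 mm, then a shoulder to a closure 31 mm wide (cap 32 mm); 76 mm tall in all, about 110 g, loose, standing on the counter. Origin: centre of its underside; z points up through the cap.
- vial_blue: Unopened injection vial with a blue flip-off cap: amber glass, white label with a blue band. Body diameter 40 mm and straight from the base up to 50 mm, then a shoulder to a closure 31 mm wide (cap 32 mm); 76 mm tall in all, about 110 g, loose, standing on the counter. Origin: centre of its underside; z points up through the cap.
- opened_small: Opened vial still in use: no coloured cap, a bare dark grey stopper in an aluminium ring on top (clear glass, white label with a red band). Body diameter 30 mm, 73 mm tall, loose, standing on the counter. Origin: centre of its underside, z up.
- opened_large: Opened vial still in use: no coloured cap, a bare dark grey stopper in an aluminium ring on top (amber glass, white label with a blue band). Body diameter 40 mm, 73 mm tall, loose, standing on the counter. Origin: centre of its underside, z up.
- bin_red: White fixed drug bin, 75 mm wide (y), sloping red label in front, two red-striped cartons in its rear. Before them an empty pocket, inside 66 (x) by 70 mm (y): floor 3 mm, side and front walls 24 mm, rear wall 30 mm above the counter; cartons (x 38 to 83 mm) 45 mm high, bin's back 48 mm, label out to x = -57 mm. Origin: under the pocket's middle, at counter level; x from label to cartons.
- bin_yellow: White fixed drug bin, 75 mm wide (y), sloping yellow label in front, two yellow-striped cartons in its rear. Before them an empty pocket, inside 66 (x) by 70 mm (y): floor 3 mm, side and front walls 24 mm, rear wall 30 mm above the counter; cartons (x 38 to 83 mm) 45 mm high, bin's back 48 mm, label out to x = -57 mm. Origin: under the pocket's middle, at counter level; x from label to cartons.
- bin_green: White fixed drug bin, 75 mm wide (y), sloping green label in front, two green-striped cartons in its rear. Before them an empty pocket, inside 66 (x) by 70 mm (y): floor 3 mm, side and front walls 24 mm, rear wall 30 mm above the counter; cartons (x 38 to 83 mm) 45 mm high, bin's back 48 mm, label out to x = -57 mm. Origin: under the pocket's middle, at counter level; x from label to cartons.
- bin_blue: White fixed drug bin, 75 mm wide (y), sloping blue label in front, two blue-striped cartons in its rear. Before them an empty pocket, inside 66 (x) by 70 mm (y): floor 3 mm, side and front walls 24 mm, rear wall 30 mm above the counter; cartons (x 38 to 83 mm) 45 mm high, bin's back 48 mm, label out to x = -57 mm. Origin: under the pocket's middle, at counter level; x from label to cartons.
Not all that is in view belongs to the job. Leave any pink look-alike of the bin_red alone.

How it is judged:
By the outcome, as a careful person would: the job done as asked, in the order asked, and still so for the second after the job is handed in, with the robot touching nothing.
It also fails if it takes over 96 s, if anything falls off the work surface, if the arm or the gripper's body presses on something with over 40 N, if the wrist force passes 120 N, or if a joint passes its speed limit or range.

## Working session

There is one attempt and no reset: what is moved stays moved. The work goes in short steps, Python scripts to look and compute and a tool call to move; the robot and the scene stay as the last step left them, time stands still between calls to the robot, and variables do not carry over. Pictures are saved under pics/ and viewed, at most 14 in all, crops included, and the job is handed in when it is done.

Besides the shell and the picture viewer there is one more tool, called as name(argument=value, ...), one argument or row to a line, values as JSON. send_rows: Moves the arm, as the interface text tells. Its arguments: {"type":"object","properties":{"commands":{"type":"array","items":{"type":"array","items":{"type":"array","items":{"type":"number"}}}}},"required":["commands"]}

```bash
ls; mkdir -p pics; python3 - <<'E'
from bench import ctrl,get_image,calibration,spot_in
import cv2
for c in("scene","top"):
    im=get_image(c); cv2.imwrite(f"pics/{c}0.png",im[:,:,::-1])
    k=calibration(c); print(c,k)
    for n in "vial_red vial_yellow vial_green vial_blue opened_small opened_large bin_red bin_yellow bin_green bin_blue".split():
        print(n,[([round(float(v)) for v in d["box"]],round(d["score"],2)) for d in spot_in(c,n)[:4]])
print(ctrl.state())
E
```

```text
pics
scene {'K': array([[377.87694276,   0.        , 325.13452166],
       [  0.        , 377.87694276, 196.36269716],
       [  0.        ,   0.        ,   1.        ]]), 'xyz': array([ 0.9872135 , -0.3617401 ,  0.53737837]), 'attitude': array([0.80533573, 0.38825846, 0.20538693, 0.39812805])}
vial_red [([265, 198, 281, 232], 0.62)]
vial_yellow [([266, 197, 278, 232], 0.73), ([392, 140, 404, 169], 0.55), ([310, 261, 404, 337], 0.26)]
vial_green [([193, 226, 221, 270], 0.65)]
vial_blue [([250, 231, 269, 274], 0.86)]
opened_small [([332, 201, 348, 233], 0.96)]
opened_large [([338, 160, 362, 192], 0.96)]
bin_red [([352, 116, 408, 145], 0.9), ([432, 188, 513, 246], 0.69)]
bin_yellow [([312, 260, 404, 335], 0.69)]
bin_green [([266, 198, 282, 232], 0.74), ([193, 223, 220, 268], 0.73), ([382, 214, 472, 275], 0.65), ([310, 261, 405, 335], 0.48)]
bin_blue [([243, 293, 308, 394], 0.93), ([433, 190, 512, 243], 0.26)]
top {'K': array([[470.86774998,   0.        , 323.50009728],
       [  0.        , 470.86774998, 202.83796172],
       [  0.        ,   0.        ,   1.        ]]), 'xyz': array([
[... 606 characters left out ...]
0.62)]
{'t': 1.1, 'joint_positions': array([ 1.52770102e+00,  4.02058114e-02,  8.47824616e-02, -8.63108199e-06,
       -1.61550787e+00, -3.33714052e-01]), 'joint_vel': array([ 0.00092605, -0.00231902,  0.00109363, -0.00067931, -0.00060909,
        0.00176388]), 'tau': array([-3.47619271e-04, -3.67944574e+01,  3.47451532e+01,  6.93312854e+00,
       -9.52983755e-04,  6.00959197e-06]), 'ee_pos': array([0.22073686, 0.55788772, 0.23124656]), 'tool_rot': array([ 6.73587643e-05,  9.82304309e-01, -1.87291856e-01,  5.50017559e-06]), 'ft_force': array([ 1.22916777, -0.02923408, -1.13105471]), 'ft_torque': array([ 0.07066638, -0.00121498, -0.01422876]), 'grasp_force': 0.0, 'width': 0.9987962721194166}
```

```bash
python3 - <<'E'
import cv2
a=cv2.imread("pics/top0.png")[40:340,140:540]; cv2.imwrite("pics/topc.png",cv2.resize(a,(800,600),interpolation=cv2.INTER_CUBIC))
a=cv2.imread("pics/scene0.png")[100:400,170:540]; cv2.imwrite("pics/scenec.png",cv2.resize(a,(740,600),interpolation=cv2.INTER_CUBIC))
E
```

```text
(no output)
```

View pics/topc.png

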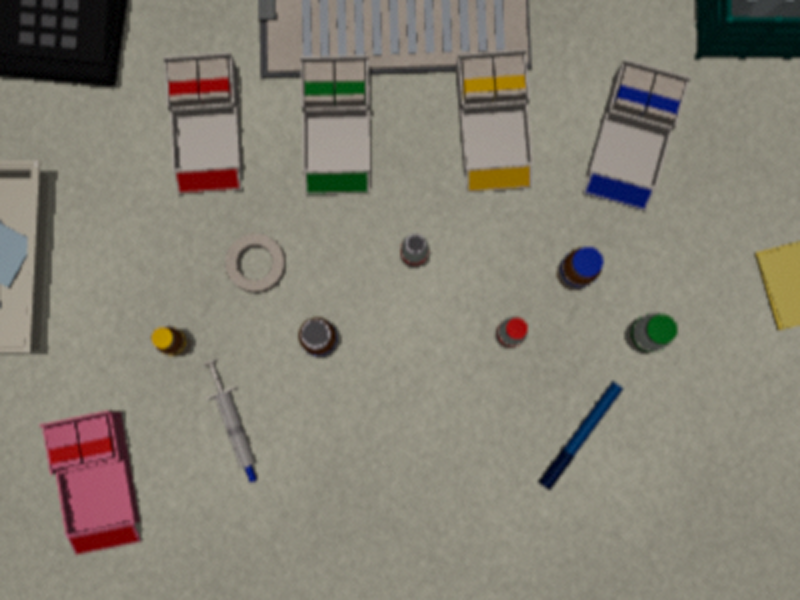

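View pics/scenec.png

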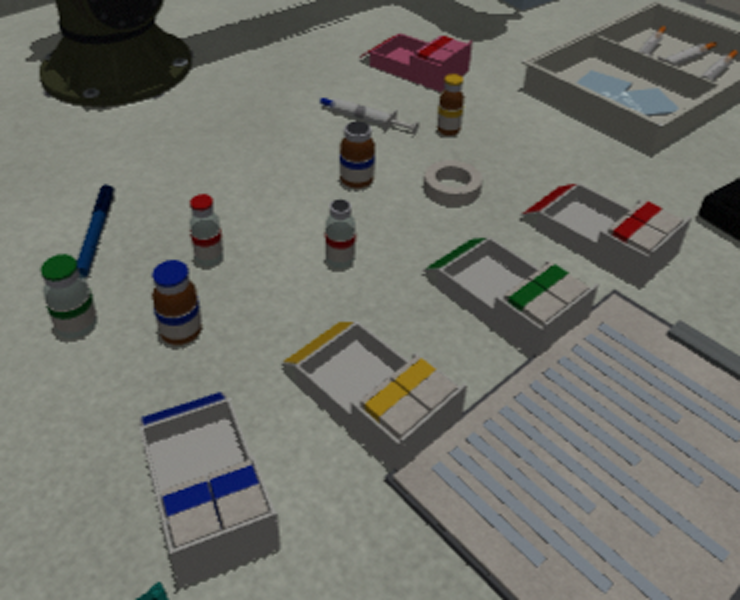

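The top view shows the coloured caps at about yellow (221,209), red (398,204), blue (433,172) and green (470,204) in full-image pixels. The opened vials have grey tops, at about (347,161) and (298,206). There are two candidates for bin_red: the white bin at about (243,101) and the pink one at about (187,280). The white one fits the description, and the pink one is the look-alike. Next I measure positions and overlay the bin models.

```bash
cat > h.py <<'E'
import numpy as np,cv2
from scipy.spatial.transform import Rotation as R
from bench import ctrl,get_image,calibration,spot_in
def cam(c):
    k=calibration(c);q=k["attitude"];M=R.from_quat([*q[1:],q[0]]).as_matrix()@np.diag([1,-1,-1.]);return k["K"],M,k["xyz"]
def back(c,uv,z):
    K,M,o=cam(c);d=M@np.linalg.solve(K,[*uv,1]);return (o+d*(z-o[2])/d[2])[:2]
def proj(c,P):
    K,M,o=cam(c);p=(np.atleast_2d(P)-o)@M@K.T;return p[:,:2]/p[:,2:]
H={"red":[(0,6),(174,180)],"yellow":[(20,30)],"green":[(50,80)],"blue":[(108,128)]}
def mask(im,col,smin=150):
    h=cv2.cvtColor(im,cv2.COLOR_RGB2HSV);m=np.zeros(h.shape[:2],np.uint8)
    for a,b in H[col]: m|=cv2.inRange(h,(a,smin,70),(b,255,255))
    return m
def cents(im,col,amin=15):
    n,l,s,c=cv2.connectedComponentsWithStats(mask(im,col));return [(c[i],s[i,4],s[i,:4]) for i in range(1,n) if s[i,4]>=amin]
E
python3 - <<'E'
from h import *
im=cv2.imread("pics/top0.png")[:,:,::-1].copy()
ims=cv2.imread("pics/scene0.png")[:,:,::-1].copy()
cap={"red":(398,204),"yellow":(221,209),"green":(470,204),"blue":(433,172)}
lab={"red":(244,130),"green":(309,131),"yellow":(389,129),"blue":(449,135)}
stp={"red":(239.5,83.5),"green":(307.5,83.5),"yellow":(387.5,82),"blue":(465,89.5)}
big=cv2.resize(im,None,fx=4,fy=4,interpolation=cv2.INTER_CUBIC);bs=cv2.resize(ims,None,fx=2,fy=2)
for c in cap:
    L=cents(im,c,8);near=lambda p:min(L,key=lambda e:np.hypot(*(e[0]-p)))
    v=back("top",near(cap[c])[0],.076); 
    l=near(lab[c]);s=near(stp[c]);a=back("top",l[0],.014);b=back("top",s[0],.045)
    u=(b-a)/np.hypot(*(b-a));o=a+u*.0465
    print(c,"vial",v.round(4),near(cap[c])[0].round(1),near(cap[c])[1],"bin",o.round(4),"yaw",np.degrees(np.arctan2(u[1],u[0])).round(1),"lab-stripe",np.hypot(*(b-a)).round(4),l[1],s[1],
      "scene cap",proj("scene",[*v,.076]).round(1))
    w=np.array([-u[1],u[0]])
    for x0,x1,y,z in((-.033,.033,.035,.024),(-.033,.033,.035,.003),(.038,.083,.0345,.045)):
        P=[[*(o+u*i+w*j),z] for i,j in((x0,-y),(x1,-y),(x1,y),(x0,y))]
        cv2.polylines(big,[(proj("top",P)*4+1.5).astype(int)],1,(255,0,255));cv2.polylines(bs,[(proj("scene",P)*2).astype(int)],1,(255,0,255))
    cv2.circle(bs,tuple((proj("scene",[*v,.076])[0]*2).astype(int)),3,(255,0,255),1)
A=big[200:680,840:2000];A=cv2.resize(A,(800,331));B=bs[200:800,340:1080]
cv2.imwrite("pics/ov1.png",A[:,:,::-1]);cv2.imwrite("pics/ov2.png",B[:,:,::-1])
E
```

```text
red vial [ 0.4465 -0.1051] [397.8 203.9] 91 bin [0.6605 0.2368] yaw 3.6 lab-stripe 0.0982 277 190 scene cap [[270.5 199.2]]
yellow vial [0.4293 0.2612] [221.1 208.8] 97 bin [ 0.6679 -0.0889] yaw 5.8 lab-stripe 0.0979 288 207 scene cap [[396.3 138.4]]
green vial [ 0.4486 -0.2537] [470.4 204.3] 157 bin [0.6782 0.07  ] yaw -171.9 lab-stripe 0.0116 74 74 scene cap [[199.2 231.7]]
blue vial [ 0.5174 -0.1781] [433.3 170.6] 166 bin [ 0.6541 -0.2375] yaw -14.7 lab-stripe 0.0982 267 172 scene cap [[255.  234.6]]
```

View pics/ov1.png

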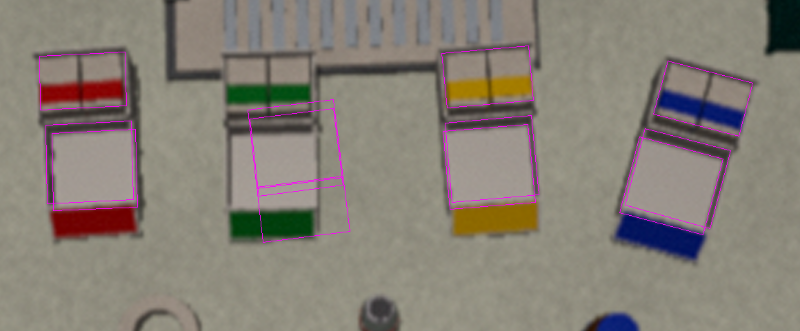

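View pics/ov2.png

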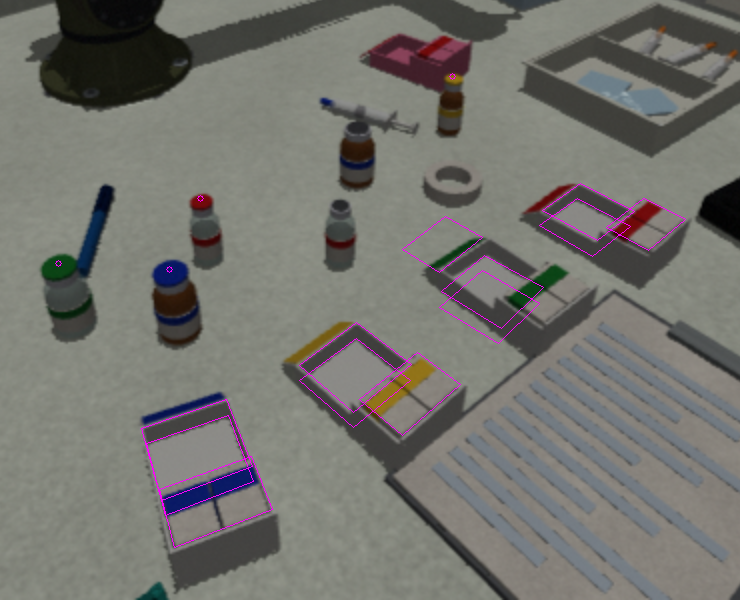

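Overlays agree with both views for the red, yellow and blue bins and for all four caps. The green bin fit failed because its mask fragments, so I redo it using the picked pixels: label (309,131), stripe (307.5,83.5).

```bash
python3 - <<'E'
from h import *
for n,l,s in(("green",(308.7,131),(307.6,83.7)),("yellowcheck",(389.3,129),(387.3,82.3))):
    a=back("top",l,.014);b=back("top",s,.045);u=(b-a)/np.hypot(*(b-a));print(n,(a+u*.0465).round(4),np.degrees(np.arctan2(u[1],u[0])).round(1),np.hypot(*(b-a)).round(4))
E
```

```text
green [0.6603 0.0883] 1.8 0.0982
yellowcheck [ 0.6675 -0.0892] 5.1 0.0966
```

send_rows(
  commands=[
    [[1,0,0,0,0,0,-8],[1,0,0,0,0,0,-16],[1,0,0,0,0,0,-21.6],[1,0,0,0,0,0,-21.6]],
  ],
)

```text
t: 1.5
ee_pos: [0.2207, 0.5579, 0.2313]
tool_rot: [0.0, 1.0, 0.0, 0.0]
ft_force: [0.2, 0.1, -0.7]
width: 1.0
grasp_force: 0.0
```

send_rows(
  commands=[
    [[1,0.05,0.075,0,0,0,0],[1,0.1,0.15,0,0,0,0],[1,0.15,0.22,0,0,0,0],[1,0.2086,0.2967,0,0,0,0],[1,0.2086,0.2967,0,0,0,0],[1,0.2086,0.2967,0,0,0,0],[1,0.2086,0.2967,0,0,0,0],[1,0.2086,0.2967,0,0,0,0],[1,0.2086,0.2967,0,0,0,0],[1,0.2086,0.2967,0.03,0,0,0],[1,0.2086,0.2967,0.06,0,0,0],[1,0.2086,0.2967,0.09,0,0,0],[1,0.2086,0.2967,0.11,0,0,0]],
  ],
)

```text
t: 2.8
ee_pos: [0.428, 0.2619, 0.1187]
tool_rot: [0.001, 1.0, -0.0, -0.001]
ft_force: [-0.1, -0.1, -0.1]
width: 0.999
grasp_force: 0.0
```

send_rows(
  commands=[
    [[1,0,0,0.025,0,0,0],[1,0,0,0.05,0,0,0],[1,0,0,0.075,0,0,0],[1,0,0,0.09,0,0,0],[1,0,0,0.1,0,0,0],[1,0,0,0.102,0,0,0],[1,0,0,0.102,0,0,0],[0.6,0,0,0.102,0,0,0],[0.5,0,0,0.102,0,0,0],[0.4,0,0,0.102,0,0,0],[0.3,0,0,0.102,0,0,0],[0.3,0,0,0.102,0,0,0],[0.3,0,0,0.102,0,0,0],[0.3,0,0,0.102,0,0,0]],
  ],
)

```text
t: 4.2
ee_pos: [0.4297, 0.2615, 0.0199]
tool_rot: [-0.0, 1.0, 0.0, 0.0]
ft_force: [-0.8, 0.1, 4.1]
width: 0.335
grasp_force: 59.1
```

send_rows(
  commands=[
    [[0.2,0,0,-0.01,0,0,0],[0.2,0,0,-0.03,0,0,0],[0.2,0,0,-0.06,0,0,0],[0.2,0,0,-0.09,0,0,0],[0.2,0.01,0.015,-0.12,0,0,0],[0.2,0.03,0.044,-0.12,0,0,-1],[0.2,0.05,0.074,-0.12,0,0,-2],[0.2,0.07,0.103,-0.12,0,0,-3],[0.2,0.09,0.132,-0.12,0,0,-4],[0.2,0.11,0.162,-0.12,0,0,-5],[0.2,0.13,0.191,-0.12,0,0,-5],[0.2,0.15,0.221,-0.12,0,0,-5],[0.2,0.17,0.25,-0.12,0,0,-5],[0.2,0.19,0.279,-0.12,0,0,-5],[0.2,0.21,0.309,-0.12,0,0,-5],[0.2,0.228,0.335,-0.12,0,0,-5],[0.2,0.238,0.35,-0.12,0,0,-5],[0.2,0.238,0.35,-0.12,0,0,-5],[0.2,0.238,0.35,-0.12,0,0,-5]],
  ],
)

```text
t: 6.1
ee_pos: [0.6671, -0.0888, 0.1387]
tool_rot: [-0.0, 0.999, 0.043, -0.001]
ft_force: [-0.2, -0.3, -0.6]
width: 0.333
grasp_force: 59.3
```

```bash
python3 - <<'E'
from h import *
s=get_image("scene");t=get_image("top")
a=cv2.resize(s[100:300,200:500],(600,400));b=cv2.resize(t[30:230,200:400],(400,400))[:, :200] if 0 else cv2.resize(t[30:180,300:500],(533,400))
cv2.imwrite("pics/y1.png",cv2.resize(np.hstack([a,b]),(800,283))[:,:,::-1]);print(ctrl.state()["ee_pos"],ctrl.state()["width"],ctrl.state()["ft_force"])
E
```

```text
[ 0.66710801 -0.08803564  0.13935813] 0.3337343797782699 [ 0.1867076   1.24320422 -1.39138825]
```

View pics/y1.png

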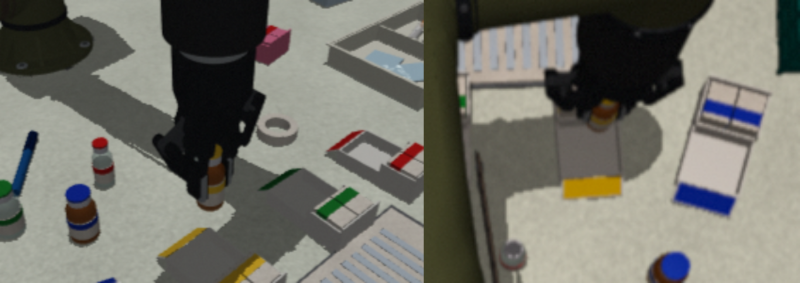

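send_rows(
  commands=[
    [[0.2,0,0,0.02,0,0,0],[0.2,0,0,0.045,0,0,0],[0.2,0,0,0.07,0,0,0],[0.2,0,0,0.09,0,0,0],[0.2,0,0,0.1,0,0,0],[0.2,0,0,0.106,0,0,0],[0.2,0,0,0.11,0,0,0],[0.2,0,0,0.112,0,0,0],[0.2,0,0,0.114,0,0,0],[0.2,0,0,0.115,0,0,0],[0.2,0,0,0.116,0,0,0],[0.2,0,0,0.117,0,0,0],[0.2,0,0,0.117,0,0,0]],
  ],
)

```text
t: 7.5
ee_pos: [0.6677, -0.0888, 0.023]
tool_rot: [0.0, 0.999, 0.044, 0.0]
ft_force: [-0.7, 0.4, 1.8]
width: 0.339
grasp_force: 59.5
```

send_rows(
  commands=[
    [[0.2,0,0,0.0005,0,0,0],[0.2,0,0,0.001,0,0,0],[0.2,0,0,0.001,0,0,0]],
  ],
)

```text
t: 7.8
ee_pos: [0.6678, -0.0888, 0.023]
tool_rot: [0.0, 0.999, 0.044, 0.001]
ft_force: [-3.2, 1.2, 5.9]
width: 0.337
grasp_force: 59.7
```

send_rows(
  commands=[
    [[0.38,0,0,0,0,0,0],[0.42,0,0,0,0,0,0],[0.48,0,0,0,0,0,0],[0.52,0,0,0,0,0,0],[0.52,0,0,0,0,0,0],[0.52,0,0,-0.01,0,0,0],[0.52,0,0,-0.03,0,0,0],[0.52,0,0,-0.06,0,0,0],[0.6,0,0,-0.1,0,0,0],[1,0,0,-0.14,0,0,0],[1,0,0,-0.14,0,0,5],[1,0,0,-0.14,0,0,5],[1,0,0,-0.14,0,0,5]],
  ],
)

```text
t: 9.1
ee_pos: [0.667, -0.0886, 0.1606]
tool_rot: [-0.0, 1.0, 0.001, -0.001]
ft_force: [0.8, 0.9, -0.5]
width: 1.001
grasp_force: 0.0
```

```bash
python3 - <<'E'
from h import *
s=get_image("scene")
print([(d["box"],d["score"]) for d in spot_in("scene","vial_yellow")])
cv2.imwrite("pics/y2.png",cv2.resize(s[120:370,180:480],(600,500),interpolation=cv2.INTER_CUBIC)[:,:,::-1]);e=ctrl.state();print(e["ee_pos"],e["tool_rot"])
E
```

```text
[([337.7, 259.4, 360.1, 295.8], 0.76)]
[ 0.66686043 -0.08870753  0.15988789] [ 9.05832749e-05  9.99998878e-01  8.49826611e-04 -1.23008508e-03]
```

View pics/y2.png

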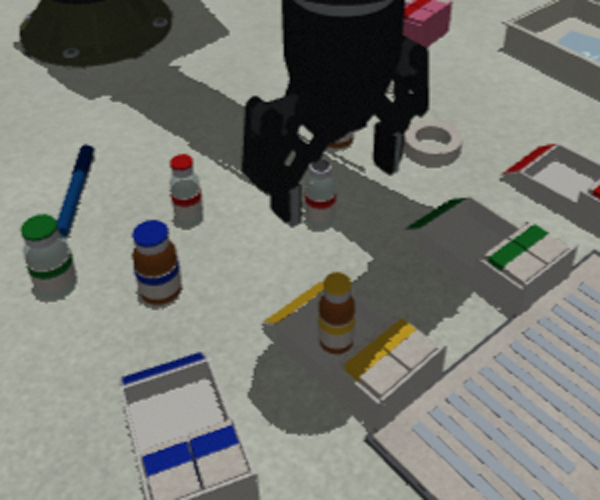

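The yellow vial stands in its bin (crop (337,315)). Red next.

send_rows(
  commands=[
    [[1,-0.04,0.003,0,0,0,0],[1,-0.08,0.006,0,0,0,0],[1,-0.12,0.009,0,0,0,0],[1,-0.16,0.012,0,0,0,0],[1,-0.2,0.015,0,0,0,0],[1,-0.2205,0.0163,0,0,0,0],[1,-0.2205,0.0163,0,0,0,0],[1,-0.2205,0.0163,0,0,0,0],[1,-0.2205,0.0163,0.02,0,0,0],[1,-0.2205,0.0163,0.045,0,0,0],[1,-0.2205,0.0163,0.07,0,0,0],[1,-0.2205,0.0163,0.095,0,0,0],[1,-0.2205,0.0163,0.12,0,0,0],[1,-0.2205,0.0163,0.132,0,0,0],[1,-0.2205,0.0163,0.141,0,0,0],[1,-0.2205,0.0163,0.141,0,0,0],[0.6,-0.2205,0.0163,0.141,0,0,0],[0.5,-0.2205,0.0163,0.141,0,0,0],[0.4,-0.2205,0.0163,0.141,0,0,0],[0.3,-0.2205,0.0163,0.141,0,0,0]],
    [],
  ],
)

```text
invalid input at $.commands: expected 1 entry
```

send_rows(
  commands=[
    [[1,-0.04,0.003,0,0,0,0],[1,-0.08,0.006,0,0,0,0],[1,-0.12,0.009,0,0,0,0],[1,-0.16,0.012,0,0,0,0],[1,-0.2,0.015,0,0,0,0],[1,-0.2205,0.0163,0,0,0,0],[1,-0.2205,0.0163,0,0,0,0],[1,-0.2205,0.0163,0,0,0,0],[1,-0.2205,0.0163,0.02,0,0,0],[1,-0.2205,0.0163,0.045,0,0,0],[1,-0.2205,0.0163,0.07,0,0,0],[1,-0.2205,0.0163,0.095,0,0,0],[1,-0.2205,0.0163,0.12,0,0,0],[1,-0.2205,0.0163,0.132,0,0,0],[1,-0.2205,0.0163,0.141,0,0,0],[1,-0.2205,0.0163,0.141,0,0,0],[0.6,-0.2205,0.0163,0.141,0,0,0],[0.5,-0.2205,0.0163,0.141,0,0,0],[0.4,-0.2205,0.0163,0.141,0,0,0],[0.3,-0.2205,0.0163,0.141,0,0,0]],
  ],
)

```text
t: 11.2
ee_pos: [0.4474, -0.1051, 0.0211]
tool_rot: [0.0, 1.0, 0.0, 0.001]
ft_force: [-2.6, 0.0, 18.1]
width: 0.336
grasp_force: 60.7
```

send_rows(
  commands=[
    [[0.2,0,0,0,0,0,0],[0.2,0,0,0,0,0,0],[0.2,0,0,0,0,0,0],[0.2,0,0,0,0,0,0]],
  ],
)

```text
t: 11.6
ee_pos: [0.4476, -0.1051, 0.0212]
tool_rot: [0.0, 1.0, 0.0, 0.001]
ft_force: [-0.4, -0.1, 5.6]
width: 0.333
grasp_force: 59.3
```

send_rows(
  commands=[
    [[0.2,0,0,-0.01,0,0,0],[0.2,0,0,-0.03,0,0,0],[0.2,0,0,-0.06,0,0,0],[0.2,0,0,-0.09,0,0,0],[0.2,0.009,-0.015,-0.12,0,0,0],[0.2,0.027,-0.043,-0.12,0,0,-1],[0.2,0.045,-0.072,-0.12,0,0,-2],[0.2,0.063,-0.101,-0.12,0,0,-3],[0.2,0.081,-0.13,-0.12,0,0,-3.6],[0.2,0.099,-0.159,-0.12,0,0,-3.6],[0.2,0.117,-0.188,-0.12,0,0,-3.6],[0.2,0.135,-0.217,-0.12,0,0,-3.6],[0.2,0.153,-0.246,-0.12,0,0,-3.6],[0.2,0.171,-0.275,-0.12,0,0,-3.6],[0.2,0.189,-0.304,-0.12,0,0,-3.6],[0.2,0.204,-0.328,-0.12,0,0,-3.6],[0.2,0.213,-0.342,-0.12,0,0,-3.6],[0.2,0.213,-0.342,-0.12,0,0,-3.6],[0.2,0.213,-0.342,-0.12,0,0,-3.6]],
  ],
)

```text
t: 13.5
ee_pos: [0.6595, 0.2369, 0.1395]
tool_rot: [0.0, 0.999, 0.032, -0.001]
ft_force: [-0.4, 0.5, -0.9]
width: 0.337
grasp_force: 59.2
```

send_rows(
  commands=[
    [[0.2,0,0,0,0,0,0],[0.2,0,0,0.02,0,0,0],[0.2,0,0,0.045,0,0,0],[0.2,0,0,0.07,0,0,0],[0.2,0,0,0.09,0,0,0],[0.2,0,0,0.1,0,0,0],[0.2,0,0,0.106,0,0,0],[0.2,0,0,0.11,0,0,0],[0.2,0,0,0.112,0,0,0],[0.2,0,0,0.113,0,0,0],[0.2,0,0,0.114,0,0,0],[0.2,0,0,0.114,0,0,0]],
  ],
)

```text
t: 14.7
ee_pos: [0.66, 0.2371, 0.0266]
tool_rot: [-0.0, 1.0, 0.032, 0.0]
ft_force: [0.3, 0.0, -0.9]
width: 0.332
grasp_force: 59.2
```

send_rows(
  commands=[
    [[0.2,0,0,0.001,0,0,0],[0.2,0,0,0.002,0,0,0],[0.2,0,0,0.0025,0,0,0],[0.2,0,0,0.0025,0,0,0]],
  ],
)

```text
t: 15.1
ee_pos: [0.66, 0.237, 0.0243]
tool_rot: [0.0, 1.0, 0.032, 0.0]
ft_force: [-1.4, -1.2, 1.5]
width: 0.333
grasp_force: 59.5
```

send_rows(
  commands=[
    [[0.2,0,0,0.0005,0,0,0],[0.2,0,0,0.001,0,0,0],[0.2,0,0,0.001,0,0,0]],
  ],
)

```text
t: 15.4
ee_pos: [0.6602, 0.237, 0.0242]
tool_rot: [0.0, 0.999, 0.032, 0.001]
ft_force: [-4.1, -0.2, 6.2]
width: 0.338
grasp_force: 59.7
```

send_rows(
  commands=[
    [[0.38,0,0,0,0,0,0],[0.42,0,0,0,0,0,0],[0.48,0,0,0,0,0,0],[0.52,0,0,0,0,0,0],[0.52,0,0,0,0,0,0],[0.52,0,0,-0.01,0,0,0],[0.52,0,0,-0.03,0,0,0],[0.52,0,0,-0.06,0,0,0],[0.6,0,0,-0.1,0,0,0],[1,0,0,-0.14,0,0,0],[1,0,0,-0.14,0,0,3.6],[1,0,0,-0.14,0,0,3.6],[1,0,0,-0.14,0,0,3.6]],
  ],
)

```text
t: 16.7
ee_pos: [0.6595, 0.2369, 0.1623]
tool_rot: [0.0, 1.0, 0.001, -0.001]
ft_force: [0.0, 0.3, -0.1]
width: 1.003
grasp_force: 0.0
```

```bash
python3 - <<'E'
from h import *
s=get_image("scene")
print([(d["box"],d["score"]) for d in spot_in("scene","vial_red")])
cv2.imwrite("pics/r2.png",cv2.resize(s[100:300,180:480],(600,400),interpolation=cv2.INTER_CUBIC)[:,:,::-1]);e=ctrl.state();print(e["ee_pos"],e["tool_rot"])
E
```

```text
[([456.9, 182.9, 475.6, 216.8], 0.59)]
[0.65942172 0.23676385 0.16148103] [ 5.72431830e-04  9.99999169e-01  6.46699263e-04 -9.56851001e-04]
```

View pics/r2.png

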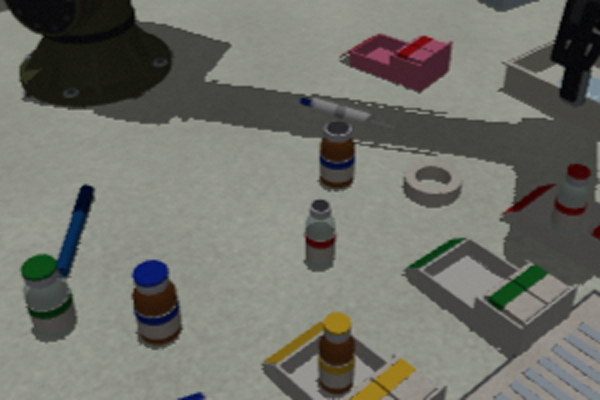

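The red vial stands in the white red bin (crop (572,195)). Green next.

send_rows(
  commands=[
    [[1,-0.0075,0.0175,0,0,0,0],[1,-0.0225,0.0525,0,0,0,0],[1,-0.0375,0.0875,0,0,0,0],[1,-0.0525,0.1225,0,0,0,0],[1,-0.0675,0.1575,0,0,0,0],[1,-0.0825,0.1925,0,0,0,0],[1,-0.0975,0.2275,0,0,0,0],[1,-0.1125,0.2625,0,0,0,0],[1,-0.1275,0.2975,0,0,0,0],[1,-0.1425,0.3325,0,0,0,0],[1,-0.1575,0.3675,0,0,0,0],[1,-0.1725,0.4025,0,0,0,0],[1,-0.1875,0.4375,0,0,0,0],[1,-0.2025,0.4725,0,0,0,0],[1,-0.211,0.4907,0,0,0,0],[1,-0.211,0.4907,0,0,0,0],[1,-0.211,0.4907,0,0,0,0],[1,-0.211,0.4907,0.02,0,0,0],[1,-0.211,0.4907,0.045,0,0,0]],
  ],
)

```text
t: 18.7
ee_pos: [0.4501, -0.2531, 0.1182]
tool_rot: [0.0, 1.0, 0.001, 0.001]
ft_force: [0.0, 0.6, -1.5]
width: 1.001
grasp_force: 0.0
```

send_rows(
  commands=[
    [[1,0,0,0.025,0,0,0],[1,0,0,0.05,0,0,0],[1,0,0,0.075,0,0,0],[1,0,0,0.087,0,0,0],[1,0,0,0.096,0,0,0],[1,0,0,0.096,0,0,0],[0.7,0,0,0.096,0,0,0],[0.6,0,0,0.096,0,0,0],[0.5,0,0,0.096,0,0,0],[0.4,0,0,0.096,0,0,0],[0.3,0,0,0.096,0,0,0],[0.3,0,0,0.096,0,0,0],[0.3,0,0,0.096,0,0,0],[0.3,0,0,0.096,0,0,0]],
  ],
)

```text
t: 20.1
ee_pos: [0.4497, -0.2541, 0.023]
tool_rot: [0.0, 1.0, 0.0, 0.001]
ft_force: [0.4, 0.8, 6.7]
width: 0.444
grasp_force: 60.5
```

send_rows(
  commands=[
    [[0.3,0,0,-0.01,0,0,0],[0.3,0,0,-0.03,0,0,0],[0.3,0,0,-0.06,0,0,0],[0.3,0,0,-0.09,0,0,0],[0.3,0.009,-0.015,-0.12,0,0,0],[0.3,0.027,-0.043,-0.12,0,0,-1],[0.3,0.045,-0.072,-0.12,0,0,-1.8],[0.3,0.063,-0.101,-0.12,0,0,-1.8],[0.3,0.081,-0.13,-0.12,0,0,-1.8],[0.3,0.099,-0.159,-0.12,0,0,-1.8],[0.3,0.117,-0.188,-0.12,0,0,-1.8],[0.3,0.135,-0.217,-0.12,0,0,-1.8],[0.3,0.153,-0.246,-0.12,0,0,-1.8],[0.3,0.171,-0.275,-0.12,0,0,-1.8],[0.3,0.189,-0.304,-0.12,0,0,-1.8],[0.3,0.204,-0.328,-0.12,0,0,-1.8],[0.3,0.2106,-0.3424,-0.12,0,0,-1.8],[0.3,0.2106,-0.3424,-0.12,0,0,-1.8],[0.3,0.2106,-0.3424,-0.12,0,0,-1.8]],
  ],
)

```text
t: 22.0
ee_pos: [0.6591, 0.0884, 0.1415]
tool_rot: [0.0, 1.0, 0.016, -0.001]
ft_force: [-0.1, 0.2, -0.7]
width: 0.452
grasp_force: 60.4
```

send_rows(
  commands=[
    [[0.3,0,0,0,0,0,0],[0.3,0,0,0.02,0,0,0],[0.3,0,0,0.045,0,0,0],[0.3,0,0,0.07,0,0,0],[0.3,0,0,0.09,0,0,0],[0.3,0,0,0.1,0,0,0],[0.3,0,0,0.106,0,0,0],[0.3,0,0,0.11,0,0,0],[0.3,0,0,0.112,0,0,0],[0.3,0,0,0.113,0,0,0],[0.3,0,0,0.114,0,0,0],[0.3,0,0,0.114,0,0,0]],
  ],
)

```text
t: 23.2
ee_pos: [0.6597, 0.0888, 0.0281]
tool_rot: [-0.0, 1.0, 0.016, 0.0]
ft_force: [0.0, 0.2, -0.6]
width: 0.45
grasp_force: 60.4
```

Target about 0.026.

send_rows(
  commands=[
    [[0.3,0,0,0.001,0,0,0],[0.3,0,0,0.002,0,0,0],[0.3,0,0,0.0025,0,0,0],[0.3,0,0,0.003,0,0,0],[0.3,0,0,0.003,0,0,0]],
  ],
)

```text
t: 23.7
ee_pos: [0.6598, 0.0887, 0.0261]
tool_rot: [0.0, 1.0, 0.016, 0.0]
ft_force: [-3.2, 0.6, 5.2]
width: 0.454
grasp_force: 60.8
```

send_rows(
  commands=[
    [[0.48,0,0,0,0,0,0],[0.52,0,0,0,0,0,0],[0.58,0,0,0,0,0,0],[0.63,0,0,0,0,0,0],[0.63,0,0,0,0,0,0],[0.63,0,0,-0.01,0,0,0],[0.63,0,0,-0.03,0,0,0],[0.63,0,0,-0.06,0,0,0],[0.7,0,0,-0.1,0,0,0],[1,0,0,-0.14,0,0,0],[1,0,0,-0.14,0,0,1.8],[1,0,0,-0.14,0,0,1.8],[1,0,0,-0.14,0,0,1.8]],
  ],
)

```text
t: 25.0
ee_pos: [0.6591, 0.0887, 0.1641]
tool_rot: [0.0, 1.0, 0.0, -0.001]
ft_force: [0.7, 0.3, -0.4]
width: 0.997
grasp_force: 0.0
```

```bash
python3 - <<'E'
from h import *
s=get_image("scene")
print([(d["box"],d["score"]) for d in spot_in("scene","vial_green")])
cv2.imwrite("pics/g2.png",cv2.resize(s[100:350,180:530],(700,500),interpolation=cv2.INTER_CUBIC)[:,:,::-1]);e=ctrl.state();print(e["ee_pos"],e["tool_rot"])
E
```

```text
[([404.9, 208.8, 431.0, 249.5], 0.82)]
[0.65894284 0.08855037 0.16337944] [ 4.03670110e-04  9.99999151e-01  3.97206105e-04 -1.17339242e-03]
```

View pics/g2.png

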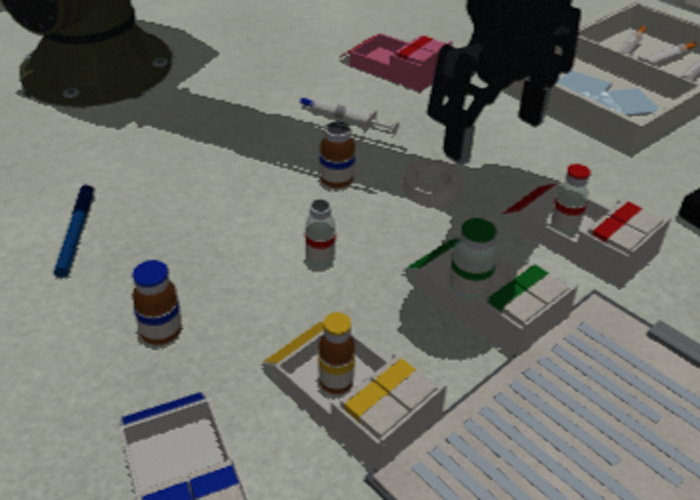

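Red, yellow and green stand in their bins. Blue is next.

send_rows(
  commands=[
    [[1,-0.01,0.018,0,0,0,0],[1,-0.028,0.053,0,0,0,0],[1,-0.047,0.088,0,0,0,0],[1,-0.066,0.124,0,0,0,0],[1,-0.085,0.16,0,0,0,0],[1,-0.104,0.195,0,0,0,0],[1,-0.123,0.231,0,0,0,0],[1,-0.137,0.257,0,0,0,0],[1,-0.142,0.2668,0,0,0,0],[1,-0.142,0.2668,0,0,0,0],[1,-0.142,0.2668,0,0,0,0],[1,-0.142,0.2668,0.02,0,0,0],[1,-0.142,0.2668,0.045,0,0,0]],
  ],
)

```text
t: 26.4
ee_pos: [0.5189, -0.1771, 0.1202]
tool_rot: [0.0, 1.0, 0.001, 0.001]
ft_force: [1.1, 0.0, -1.0]
width: 0.998
grasp_force: 0.0
```

send_rows(
  commands=[
    [[1,0,0,0.025,0,0,0],[1,0,0,0.05,0,0,0],[1,0,0,0.075,0,0,0],[1,0,0,0.087,0,0,0],[1,0,0,0.096,0,0,0],[1,0,0,0.096,0,0,0],[0.7,0,0,0.096,0,0,0],[0.6,0,0,0.096,0,0,0],[0.5,0,0,0.096,0,0,0],[0.4,0,0,0.096,0,0,0],[0.3,0,0,0.096,0,0,0],[0.3,0,0,0.096,0,0,0],[0.3,0,0,0.096,0,0,0],[0.3,0,0,0.096,0,0,0]],
  ],
)

```text
t: 27.8
ee_pos: [0.5184, -0.1783, 0.0251]
tool_rot: [0.0, 1.0, 0.0, 0.001]
ft_force: [0.2, 1.1, 5.8]
width: 0.447
grasp_force: 60.6
```

send_rows(
  commands=[
    [[0.3,0,0,-0.01,0,0,0],[0.3,0,0,-0.03,0,0,0],[0.3,0,0,-0.06,0,0,0],[0.3,0,0,-0.09,0,0,0],[0.3,0.014,0.006,-0.12,0,0,2],[0.3,0.038,0.017,-0.12,0,0,5],[0.3,0.065,0.028,-0.12,0,0,8],[0.3,0.092,0.04,-0.12,0,0,11],[0.3,0.118,0.051,-0.12,0,0,13],[0.3,0.13,0.057,-0.12,0,0,14.7],[0.3,0.1357,0.0592,-0.12,0,0,14.7],[0.3,0.1357,0.0592,-0.12,0,0,14.7],[0.3,0.1357,0.0592,-0.12,0,0,14.7]],
  ],
)

```text
t: 29.1
ee_pos: [0.6528, -0.237, 0.1439]
tool_rot: [-0.0, 0.992, -0.127, -0.0]
ft_force: [0.6, 0.1, 0.0]
width: 0.449
grasp_force: 60.3
```

```bash
python3 - <<'E'
from h import *
s=get_image("scene")
cv2.imwrite("pics/b1.png",cv2.resize(s[150:400,180:480],(600,500),interpolation=cv2.INTER_CUBIC)[:,:,::-1]);e=ctrl.state();print(e["ee_pos"],e["tool_rot"])
E
```

```text
[ 0.65281739 -0.23701747  0.14421522] [-1.10706037e-05  9.91837834e-01 -1.27505712e-01  7.28327216e-05]
```

View pics/b1.png

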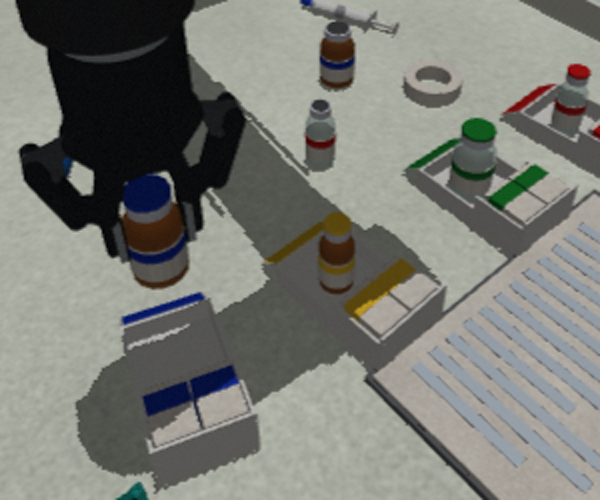

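The blue vial is held upright above its bin (crop (157,230)). Lower it to a TCP height of about 0.028.

send_rows(
  commands=[
    [[0.3,0,0,0,0,0,0],[0.3,0,0,0.02,0,0,0],[0.3,0,0,0.045,0,0,0],[0.3,0,0,0.07,0,0,0],[0.3,0,0,0.09,0,0,0],[0.3,0,0,0.1,0,0,0],[0.3,0,0,0.106,0,0,0],[0.3,0,0,0.11,0,0,0],[0.3,0,0,0.112,0,0,0],[0.3,0,0,0.114,0,0,0],[0.3,0,0,0.115,0,0,0],[0.3,0,0,0.116,0,0,0],[0.3,0,0,0.1165,0,0,0],[0.3,0,0,0.117,0,0,0],[0.3,0,0,0.117,0,0,0]],
  ],
)

```text
t: 30.65
ee_pos: [0.6536, -0.2374, 0.0282]
tool_rot: [0.0, 0.992, -0.128, 0.001]
ft_force: [-2.3, 2.0, 4.7]
width: 0.452
grasp_force: 60.6
```

Contact made. Release and lift.

send_rows(
  commands=[
    [[0.48,0,0,0,0,0,0],[0.52,0,0,0,0,0,0],[0.58,0,0,0,0,0,0],[0.63,0,0,0,0,0,0],[0.63,0,0,0,0,0,0],[0.63,0,0,-0.01,0,0,0],[0.63,0,0,-0.03,0,0,0],[0.63,0,0,-0.06,0,0,0],[0.7,0,0,-0.1,0,0,0],[0.7,0,0,-0.14,0,0,0],[0.7,-0.04,0,-0.16,0,0,0],[0.7,-0.08,0,-0.16,0,0,0],[0.7,-0.12,0,-0.16,0,0,0],[0.7,-0.16,0,-0.16,0,0,0],[0.7,-0.16,0,-0.16,0,0,0],[0.7,-0.16,0,-0.16,0,0,0]],
  ],
)

```text
t: 32.25
ee_pos: [0.4983, -0.1967, 0.1886]
tool_rot: [0.0, 0.992, -0.128, 0.002]
ft_force: [0.5, 0.3, 0.3]
width: 0.703
grasp_force: 0.0
```

```bash
python3 - <<'E'
from h import *
s=get_image("scene")
cv2.imwrite("pics/b2.png",cv2.resize(s[100:400,180:540],(720,600),interpolation=cv2.INTER_CUBIC)[:,:,::-1])
E
```

```text
(no output)
```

View pics/b2.png

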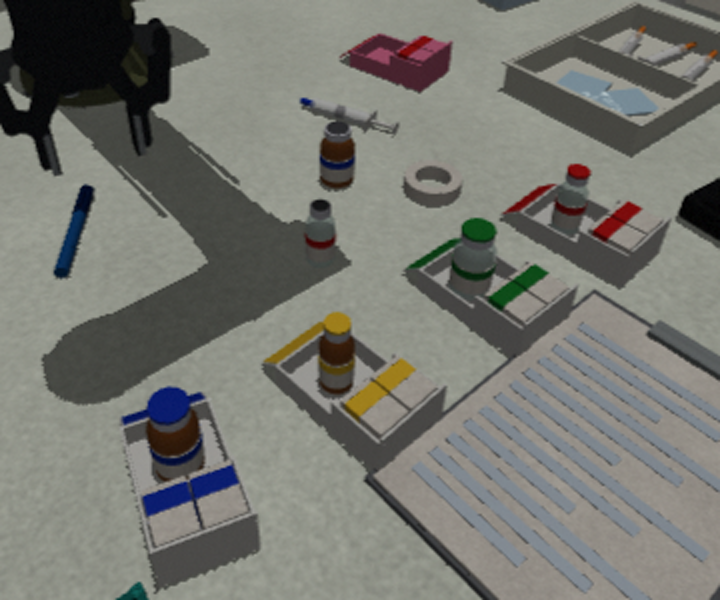

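All four capped vials stand upright in their bins: blue (172,435), yellow (337,352), green (473,257) and red (572,200). The two opened vials have not moved, and the gripper is clear.

```bash
python3 -c "
from bench import job
print(job.job_done())"
```

```text
the job is handed in; nothing more can be done
None
```

The job is handed in at about 32 s: all four capped vials stand upright in the bins matching their caps, set down gently, and the two opened vials were left where they stood.

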